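Make up a spray cup for the first job

ROBOT

A 6-joint arm with a two-finger parallel gripper is mounted at the origin on a cart in front of the work surface, level with it; the furniture and walls round the work are solid. World frame = base frame: x ahead of the robot, y to its left, z up, the work surface at z = 0. Lengths are in m, angles in rad, forces in N, time in s.
With the tool pointing down it reaches from about 0.25 to 0.8 m from the base axis. Payload 8.5 kg.
Tool frame: the origin (TCP) lies midway between the tips of the shut fingers; the grasp point (between the pads) lies 19 mm behind it; z points along the fingers, y is the line along which they close (so a half turn about z gives the same grasp; the last joint's range is limited). The gripper opens to 85 mm and grips with 20 to 120 N. Pads are 22 mm wide; open, the fingers measure 114 mm over their backs; the gripper's body (76 mm by 85 mm) begins 54 mm behind the grasp point. The pads swing forward as they close: fully open they stand 13 mm farther back than shut.
Start: joints at [1.329, 0.238, -0.013, 1.319, 0, 1.571], TCP at [0.126, 0.51, 0.231] pointing down, gripper open.
Joint ranges: [-2.66, 2.66], [-1.03, 1.9], [-1.14, 1.46], [-1.82, 2.27], [-1.45, 1.34], [-3.14, 3.14]. Speed limits (rad/s): [2.22, 2.22, 2.79, 3.14, 3.14, 3.14].

INTERFACE

Orientations are given as a rotation vector (axis times angle).
In Python, from cell import r gives the robot as it stands. The module is installed in compiled form; this text tells all that it offers.
- The arm moves only by the tool arm_command, never from a script. Its argument "rows" is a list of rows, each a list of 7 numbers: the turn, a rotation vector about the tool's x, y, z in degrees, then the shift along the tool's x, y, z in cm, then the opening, from 0 (shut) to 1 (fully open). In form: [[rx, ry, rz, x, y, z, hand], ...]. A call has 1 to 5 rows; each row is the pose to reach, as a shift and turn from the pose commanded when the call began, along the tool's axes at that moment; what a row does not reach only later rows make up. A row lasts 1/12 s, in which the tool goes at most 41.7 mm and 7.16 degrees, less where a joint would pass 70% of its speed; a pose out of reach is approached as far as the arm can. A call with a gripper value outside its range is refused whole. The fingers move at their own pace and stop on an object; "newtons" is the grip in N (left out, the last holds). Time passes only in rows, so rows that repeat a pose let the fingers close. It gives the time, the measured TCP pose, the force, the opening and the grip force at its end, in the units of the state.
- r.read_state(): the state, without advancing time (a new reading comes with each control period).
- r.read_camera(name): name is "side" or "top"; returns a dict with "pixels" (400x640x3 uint8, blue, green, red), "z_map" (400x640 float32, m along the optical axis (not along the pixel's ray), 0 where there is no reading), "K" (3x3 intrinsics, pixels), "k1" (the pictures are not rectified: a ray, as slopes to the right and down, at radius r is drawn at 1 + k1 r^2 times it, then the intrinsics apply), "xyz" and "orientation" of the camera in the world. Camera axes: x right, y down, z forward; pixel columns grow to the right and rows downward; lengths in m; the calibration is good to about 2 mm. A picture is of the moment at which its call begins.
- r.hand_in(): hands the job in; it is judged then, once.
The state is a dict: "time": time; "joints": joint angles; "qvel": joint speeds; "tau": joint torques, N m; "eef_pos": TCP position; "ee_rot": TCP orientation; "ft_force": force on the tool from outside, world axes, zero at the start; "moment": the same for the moment, N m; "opening": opening from 0.0 (shut) to 1.0 (fully open); "grip_force": force on a finger pad.
Only numpy, scipy, OpenCV 4.12 (cv2) and the standard library are available. Lean on these libraries where they do the work, as an engineer would, in place of code of your own. Each camera call takes 0.05 s, during which the arm holds its last target. There are 200 camera calls.

TASK

Make up a spray cup in the steel-footed cup stand, from the bottom up, ready for the next colour: set the dark grey hard cup in the stand's socket, nest the milky-white liner in the cup until its brim sits on the cup's rim, hang the fine (blue) strainer basket in the liner's mouth, and close it with the red dust cap over the strainer, down on the liner's brim. Put each part in place and let go of it before you fetch the next. Leave the coarse (yellow) strainer where it is, and do not shift or knock over the finished spray cup or the orange tin.

Things in the scene. Friction and masses are not known exactly. Their poses are not given: they have to be found in the camera images.
- cup_stand: The target: fixed stand, flat steel foot 114 mm across, 10 mm thick, with a black round socket on it; socket rim 76 mm across, 38 mm above the table; inside it flares from 59 mm (floor) to 68 mm (mouth). Origin: centre of the underside; z up the socket's axis. The socket's floor, where the cup stands, is 10 mm above the origin. Yaw is without meaning.
- hard_cup: Loose dark grey open round cup with three pale windows, 110 mm high, outside 54 mm across at the foot widening evenly to 62 mm at the plain rim, wall 3 mm; 0.11 kg. Origin: centre of its underside; z up. Stands upright. Grip round the outside near the rim (61 mm). Seated, its origin is 10 mm above the stand's.
- liner: Loose milky-white (faintly bluish) cup, 118 mm high: body 43 mm across at the foot, 52 mm below the brim; flat brim 74 mm across, 95 to 98 mm above the foot; on it a straight neck, 57 mm outside, 52 mm inside, 98 to 118 mm up. 0.05 kg. Origin: centre of its underside; z up. Grip round the neck, tips just above the brim. Seated, brim on the cup's rim, its origin is 15 mm above the hard cup's.
- fine_strainer: FINE strainer, BLUE frame: loose mesh basket 34 mm across at its flat bottom, 47 mm under the flange; flange 59 mm across, 37.5 to 40 mm up; finger bridge over the top along its y axis, 10 mm wide, 53 long, 52 to 62 mm up, on two legs. 0.035 kg. Origin: centre of underside; z up. Grip the bridge, fingers closing along x. Seated, flange on the neck: origin 80.5 mm above the liner's.
- coarse_strainer: COARSE strainer: the same basket in shape and size, but with a YELLOW frame. Not wanted: stays where it stands. Origin: centre of its underside.
- dust_cap: Loose red ribbed round cap, open below, 71 mm across, 53 mm high (inside 66 mm across, 47 mm deep), with a round knob on top: 20 mm across from 52 to 58 mm, widening to 25 mm across from 63 to 75 mm up. 0.06 kg. Origin: centre of the open rim it stands on; z up. Grip the knob. Seated, rim on the liner's brim: origin 98 mm above the liner's.
- gun_cup: Bystander: finished spray cup, pale body with grey conical lid, 76 mm across and 176 mm high, standing loose. Origin: centre of its underside. Leave alone.
- orange_tin: Bystander: small orange paint tin, 68 mm across and 79 mm high, standing loose. Origin: centre of its underside. Leave alone.
Mind the look-alikes: they are no part of the job. Of the things that look like the dust_cap, the smallest one is meant.

How it is judged:
On the way, in this order (a step that is already met when the one before it is completed fails the run):
1. the hard cup stands in the socket of the stand, let go (horizontal distance between hard_cup and cup_stand below 0.008 m and z of hard_cup in the frame of cup_stand between 0.006 and 0.014 m and angle between hard_cup's own z axis and vertical below 0.07 rad and contact force between the fingers and hard_cup below 0.3 N and linear speed of hard_cup below 0.03 m/s), for 0.2 s.
2. the liner is nested in the hard cup with its brim on the rim, let go (horizontal distance between hard_cup and cup_stand below 0.008 m and z of hard_cup in the frame of cup_stand between 0.006 and 0.014 m and angle between each of hard_cup, liner's own z axis and vertical below 0.07 rad and horizontal distance between liner and hard_cup below 0.008 m and z of liner in the frame of hard_cup between 0.011 and 0.019 m and contact force between the fingers and liner below 0.3 N and linear speed of liner below 0.03 m/s), for 0.2 s.
3. the fine (blue) strainer hangs in the liner's mouth, let go (horizontal distance between hard_cup and cup_stand below 0.008 m and z of hard_cup in the frame of cup_stand between 0.006 and 0.014 m and angle between each of hard_cup, liner, fine_strainer's own z axis and vertical below 0.07 rad and horizontal distance between liner and hard_cup below 0.008 m and z of liner in the frame of hard_cup between 0.011 and 0.019 m and horizontal distance between fine_strainer and liner below 0.008 m and z of fine_strainer in the frame of liner between 0.0765 and 0.0845 m and contact force between the fingers and fine_strainer below 0.3 N and linear speed of fine_strainer below 0.03 m/s), for 0.2 s.
4. the red dust cap is down on the liner's brim, over the strainer, let go (horizontal distance between hard_cup and cup_stand below 0.008 m and z of hard_cup in the frame of cup_stand between 0.006 and 0.014 m and angle between each of hard_cup, liner, fine_strainer, dust_cap's own z axis and vertical below 0.07 rad and horizontal distance between liner and hard_cup below 0.008 m and z of liner in the frame of hard_cup between 0.011 and 0.019 m and horizontal distance between each of fine_strainer, dust_cap and liner below 0.008 m and z of fine_strainer in the frame of liner between 0.0765 and 0.0845 m and z of dust_cap in the frame of liner between 0.094 and 0.102 m and contact force between the fingers and dust_cap below 0.3 N and linear speed of dust_cap below 0.03 m/s), for 0.2 s.
At the end, for the whole second after the job is handed in: Hard cup in stand, liner in cup, blue strainer in liner, dust cap on the liner's brim: each centred within 8 mm on the part below, within 4 mm of its seated height, upright within 0.07 rad, released, at rest; yellow strainer moved less than 20 mm (all of step 4 and contact force between the fingers and hard_cup below 0.3 N and linear speed of each of hard_cup, liner, fine_strainer below 0.03 m/s and contact force between the fingers and liner below 0.3 N and contact force between the fingers and fine_strainer below 0.3 N and distance of coarse_strainer from where it was at the start of the episode below 0.02 m); the robot touches nothing.
It fails at once if the coarse (yellow) strainer is shifted by more than 20 mm (distance of coarse_strainer from where it was at the start of the episode above 0.02 m).
It fails at once if the finished spray cup is shifted by more than 20 mm or tipped (distance of gun_cup from where it was at the start of the episode above 0.02 m or angle between gun_cup's own z axis and vertical above 0.3 rad).
It fails at once if the orange tin is shifted by more than 20 mm or tipped (distance of orange_tin from where it was at the start of the episode above 0.02 m or angle between orange_tin's own z axis and vertical above 0.3 rad).
It also fails if it takes over 131 s, if anything falls off the work surface, if the arm or the gripper's body presses on something with over 40 N, if the wrist force passes 120 N, or if a joint passes its speed limit or range.

## Working session

There is one attempt and no reset: what is moved stays moved. The work goes in short steps, Python scripts to look and compute and a tool call to move; the robot and the scene stay as the last step left them, time stands still between calls to the robot, and variables do not carry over. Pictures are saved under pics/ and viewed, at most 14 in all, crops included, and the job is handed in when it is done.

Besides the shell and the picture viewer there is one more tool, called after "Call:" as name(argument=value, ...), one argument or row to a line, values as JSON. arm_command: Moves the arm, as the interface text tells. Its arguments: {"type":"object","properties":{"rows":{"type":"array","items":{"type":"array","items":{"type":"number"}}},"newtons":{"type":"number"}},"required":["rows"]}

```bash
mkdir -p pics; cat > h.py <<'E'
import numpy as np, cv2
from scipy.spatial.transform import Rotation as R
from cell import r
def rot(o):
    o=np.array(o,float)
    return o if o.shape==(3,3) else (R.from_rotvec(o).as_matrix() if o.size==3 else R.from_quat(o).as_matrix())
def points(c):
    "world point for every pixel from z_map"
    K=np.array(c["K"]);D=np.array([c["k1"],0,0,0,0.])
    h,w=c["z_map"].shape
    uv=np.stack(np.meshgrid(np.arange(w),np.arange(h)),-1).reshape(-1,1,2).astype(np.float32)
    n=cv2.undistortPoints(uv,K,D).reshape(h,w,2)
    d=np.dstack([n,np.ones((h,w))])@rot(c["orientation"]).T
    return np.array(c["xyz"])+d*(c["z_map"][...,None]), d
def onplane(c,d,u,v,z):
    o=np.array(c["xyz"]);dd=d[int(round(v)),int(round(u))]
    return o+dd*(z-o[2])/dd[2]
E
python3 - <<'E'
from h import *
print(r.read_state())
for n in("top","side"):
    c=r.read_camera(n);cv2.imwrite(f"pics/{n}0.png",c["pixels"]);np.savez(f"{n}0.npz",**c)
    print(n,c["xyz"],c["orientation"],c["K"],c["k1"])
E
```

```text
{'time': 0.0, 'joints': array([ 1.32901708e+00,  2.38761882e-01, -1.42592043e-02,  1.31918944e+00,
       -1.41716477e-05,  1.57082800e+00]), 'qvel': array([ 0.00258298, -0.00023814,  0.00161093, -0.00183825, -0.00126066,
        0.0002682 ]), 'tau': array([-9.89967593e-04, -5.38777971e+01,  3.46435297e+01,  1.82827958e-02,
       -1.54697041e-04, -1.45010677e-05]), 'eef_pos': array([0.12560599, 0.50932612, 0.23068561]), 'ee_rot': array([-3.78891988e-01, -3.11850243e+00,  2.20778059e-03]), 'ft_force': array([-0.4009911 ,  0.23453469, -0.29097825]), 'moment': array([-0.02532027, -0.04921666,  0.02201445]), 'grip_force': 0.0, 'opening': 1.0049842503668192}
top [ 0.32756242 -0.14317071  1.26986659] [-2.08698136  2.14003648 -0.18199851] [[365.4646807    0.         318.02182953]
 [  0.         365.4646807  199.35341645]
 [  0.           0.           1.        ]] -0.045605537521441475
side [1.12520258 1.12972094 0.78000582] [-0.54247218 -2.45827775  1.50675498] [[380.32544329   0.         321.35701401]
 [  0.         380.32544329 196.42333184]
 [  0.           0.           1.        ]] -0.02283219779924867
```

View pics/top0.png

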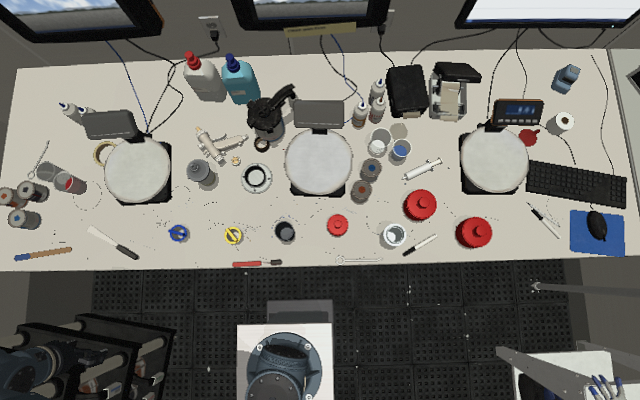

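View pics/side0.png

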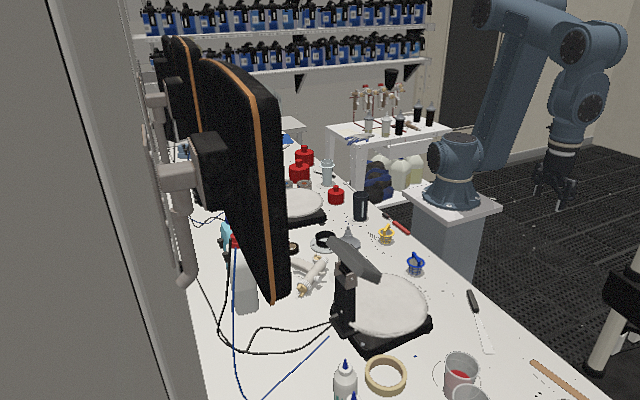

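Top view: fine blue strainer at (178,233), yellow strainer (233,235), hard cup (285,230), liner (394,236) and stand (256,178) with its black socket. The grey-lidded spray cup is at (201,172). There are three red caps, at (338,225), (420,205) and (474,233). The smallest, (338,225), fits the dust cap; I'll confirm it in a crop.

```bash
python3 - <<'E'
from h import *
T=dict(np.load("top0.npz"));S=dict(np.load("side0.npz"))
PT,dT=points(T);PS,dS=points(S)
c={"blue":(178,233),"yellow":(233,235),"cup":(285,230),"cap":(338,225),"big1":(420,205),"big2":(474,233),"liner":(394,236),"stand":(256,178),"gun":(201,172)}
for k,(u,v) in c.items():
    w0=onplane(T,dT,u,v,0.08)
    for n,P in(("top",PT),("side",PS)):
        z=S if n=="side" else T
        m=(np.hypot(P[...,0]-w0[0],P[...,1]-w0[1])<.065)&(P[...,2]>.012)&(P[...,2]<.25)&(z["z_map"]>0)
        q=P[m]
        if len(q)<8: print(k,n,"few");continue
        top=np.percentile(q[:,2],98)
        t=q[q[:,2]>top-.012]
        print(k,n,len(q),"ztop %.3f"%top,"bbox-mid-top",np.round((t.min(0)+t.max(0))[:2]/2,3),"ext",np.round(np.ptp(t,axis=0)[:2],3),"all mid",np.round((q.min(0)+q.max(0))[:2]/2,3),np.round(np.ptp(q,axis=0)[:2],3))
crop=T["pixels"][130:265,150:500]
cv2.imwrite("pics/crop_top.png",cv2.resize(crop,(800,309),interpolation=cv2.INTER_CUBIC))
E
```

```text
blue top 187 ztop 0.066 bbox-mid-top [0.459 0.358] ext [0.018 0.046] all mid [0.46 0.36] [0.056 0.055]
blue side 252 ztop 0.064 bbox-mid-top [0.46  0.358] ext [0.022 0.052] all mid [0.46  0.358] [0.058 0.06 ]
yellow top 196 ztop 0.064 bbox-mid-top [0.449 0.168] ext [0.045 0.036] all mid [0.449 0.17 ] [0.055 0.06 ]
yellow side 190 ztop 0.064 bbox-mid-top [0.45  0.169] ext [0.043 0.035] all mid [0.447 0.166] [0.057 0.06 ]
cup top 202 ztop 0.112 bbox-mid-top [ 0.453 -0.014] ext [0.061 0.058] all mid [ 0.453 -0.014] [0.061 0.059]
cup side 406 ztop 0.111 bbox-mid-top [ 0.453 -0.015] ext [0.06  0.065] all mid [ 0.453 -0.014] [0.061 0.068]
cap top 368 ztop 0.077 bbox-mid-top [ 0.475 -0.188] ext [0.024 0.02 ] all mid [ 0.476 -0.187] [0.071 0.071]
cap side 242 ztop 0.077 bbox-mid-top [ 0.474 -0.185] ext [0.021 0.027] all mid [ 0.474 -0.185] [0.073 0.073]
big1 top 834 ztop 0.107 bbox-mid-top [ 0.535 -0.467] ext [0.034 0.034] all mid [ 0.534 -0.466] [0.101 0.102]
big1 side 381 ztop 0.106 bbox-mid-top [ 0.533 -0.468] ext [0.034 0.033] all mid [ 0.535 -0.466] [0.099 0.111]
big2 top 873 ztop 0.106 bbox-mid-top [ 0.435 -0.643] ext [0.032 0.036] all mid [ 0.436 -0.642] [0.098 0.103]
big2 side 265 ztop 0.106 bbox-mid-top [ 0.436 -0.644] ext [0.032 0.039] all mid [ 0.437 -0.64 ] [0.099 0.107]
liner top 349 ztop 0.119 bbox-mid-top [ 0.432 -0.365] ext [0.057 0.056] all mid [ 0.431 -0.365] [0.07  0.072]
liner side 267 ztop 0.119 bbox-mid-top [ 0.43  -0.367] ext [0.058 0.066] all mid [ 0.432 -0.367] [0.068 0.067]
stand top 232 ztop 0.041 bbox-mid-top [0.656 0.095] ext [0.071 0.072] all mid [0.652 0.092] [0.095 0.1  ]
stand side 199 ztop 0.040 bbox-mid-top [0.653 0.09 ] ext [0.074 0.073] all mid [0.655 0.096] [0.077 0.084]
gun top 561 ztop 0.165 bbox-mid-top [0.658 0.271] ext [0.016 0.016] all mid [0.666 0.267] [0.09  0.088]
gun side 214 ztop 0.175 bbox-mid-top [0.658 0.272] ext [0.01  0.011] all mid [0.667 0.265] [0.087 0.081]
```

View pics/crop_top.png

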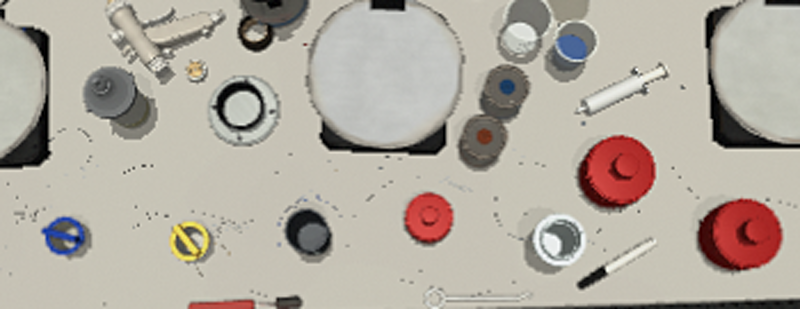

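Of the three red caps, (338,225) is 71 mm across and (420,205) and (474,233) are about 100 mm. The crop confirms (338,225), at crop (428,217), as the smallest, so that is the dust cap. Next I start toward the hard cup while turning the tool so its y axis lies along world x, and get better figures for the stand and the bridge yaw.

Call:
arm_command(
  rows=[
    [0,0,7,-2.5,-2.5,0,1],
    [0,0,14,-5,-5,0,1],
    [0,0,21,-8,-7.5,0,1],
    [0,0,28,-10.5,-10,0,1],
    [0,0,35,-13,-12,0,1],
  ],
)

```text
time: 0.52
eef_pos: [0.2233, 0.3599, 0.231]
ee_rot: [1.307, 2.857, -0.002]
ft_force: [0.5, -0.0, -0.1]
opening: 1.0
grip_force: 0.0
```

Call:
arm_command(
  rows=[
    [0,0,7,0,0,0,1],
    [0,0,14,0,0,0,1],
    [0,0,21,0,0,0,1],
    [0,0,28,0,0,0,1],
    [0,0,35,0,0,0,1],
  ],
)

```text
time: 0.93
eef_pos: [0.2232, 0.3618, 0.2311]
ee_rot: [2.107, 2.33, -0.001]
ft_force: [-0.1, -0.3, -0.4]
opening: 0.998
grip_force: 0.0
```

```bash
cat >> h.py <<'E'
def go(tgt,yaw=0.):
    "shift in cm in tool axes and turn in deg to a world TCP target with tool down, tool y at yaw (deg) from world x"
    s=r.read_state();M=rot(s["ee_rot"])
    y=np.radians(yaw);Y=np.array([np.cos(y),np.sin(y),0]);Z=np.array([0,0,-1.]);G=np.column_stack([np.cross(Y,Z),Y,Z])
    print("t %.2f"%s["time"],"pos",np.round(s["eef_pos"],4),"turn",np.round(np.degrees(R.from_matrix(M.T@G).as_rotvec()),2),"shift",np.round(100*M.T@(np.array(tgt)-s["eef_pos"]),2),"open %.2f grip %.1f"%(s["opening"],s["grip_force"]),"F",np.round(s["ft_force"],1))
E
python3 - <<'E'
from h import *
T=dict(np.load("top0.npz"));S=dict(np.load("side0.npz"))
for n,c in(("top",T),("side",S)):
    P,d=points(c)
    hsv=cv2.cvtColor(c["pixels"],cv2.COLOR_BGR2HSV)
    m=(np.hypot(P[...,0]-.46,P[...,1]-.358)<.04)&(P[...,2]>.050)
    q=P[m][:,:2];w,v=np.linalg.eigh(np.cov(q.T));a=v[:,1]
    print(n,"bridge dir deg from x",np.degrees(np.arctan2(a[1],a[0]))%180,"mean",q.mean(0),len(q))
    # socket rim: intersect dark pixels with plane z=.038
    o=np.array(c["xyz"]);G=o+d*((.038-o[2])/d[...,2])[...,None]
    m=(np.hypot(G[...,0]-.655,G[...,1]-.093)<.06)&(hsv[...,2]<70)&(P[...,2]>.030)
    g=G[m].astype(np.float32); (cx,cy),rad=cv2.minEnclosingCircle(g[:,:2].copy()); print(n,"socket",cx,cy,rad,len(g))
go([.453,-.0145,.231])
E
```

```text
top bridge dir deg from x 73.71734529591141 mean [0.45978709 0.35765743] 45
top socket 0.6546381115913391 0.09547369927167892 0.03751930594444275 84
side bridge dir deg from x 76.20894618496312 mean [0.46199921 0.36225657] 55
side socket 0.6569289565086365 0.10240605473518372 0.04329584166407585 74
t 0.93 pos [0.2232 0.3618 0.2311] turn [-0.02  0.03  5.77] shift [-3.975e+01  1.908e+01  2.000e-02] open 1.00 grip 0.0 F [-0.1 -0.3 -0.4]
```

Call:
arm_command(
  rows=[
    [0,0,5.8,-4,1.9,0,1],
    [0,0,5.8,-7.5,3.6,0,1],
    [0,0,5.8,-11.2,5.4,0,1],
    [0,0,5.8,-15,7.2,0,1],
    [0,0,5.8,-18.5,8.9,0,1],
  ],
)

```text
time: 1.35
eef_pos: [0.3318, 0.1858, 0.2313]
ee_rot: [2.214, 2.229, -0.0]
ft_force: [1.1, 1.0, -0.6]
opening: 0.997
grip_force: 0.0
```

Call:
arm_command(
  rows=[
    [0,0,0,-3.5,2,2,1],
    [0,0,0,-7,4.2,4,1],
    [0,0,0,-10.5,6.4,6,1],
    [0,0,0,-14,8.6,8,1],
    [0,0,0,-16.5,10.5,8,1],
  ],
)

```text
time: 1.77
eef_pos: [0.4335, 0.0251, 0.1498]
ee_rot: [-2.213, -2.226, 0.004]
ft_force: [-0.2, 0.9, -0.0]
opening: 0.999
grip_force: 0.0
```

```bash
python3 -c "
from h import *
go([.453,-.0145,.070])"
```

```text
t 1.77 pos [0.4335 0.0251 0.1498] turn [-0.19  0.    0.34] shift [-3.98  1.96  7.97] open 1.00 grip 0.0 F [-0.2  0.9 -0. ]
```

Call:
arm_command(
  rows=[
    [0,0,0.3,-2,1,0,1],
    [0,0,0.3,-3.9,2,0,1],
    [0,0,0.3,-3.9,2,0,1],
    [0,0,0.3,-3.9,2,0,1],
  ],
)

```text
time: 2.1
eef_pos: [0.4549, -0.0127, 0.1516]
ee_rot: [-2.223, -2.219, 0.001]
ft_force: [-0.1, -0.1, 0.2]
opening: 0.999
grip_force: 0.0
```

```bash
python3 - <<'E'
from h import *
go([.453,-.0145,.070])
for n in("top","side"):
    c=r.read_camera(n)
    if n=="side": cv2.imwrite("pics/side1.png",cv2.resize(c["pixels"][100:300,260:480],(660,600)))
E
```

```text
t 2.10 pos [ 0.4549 -0.0127  0.1516] turn [-0.06 -0.   -0.09] shift [-0.19 -0.18  8.16] open 1.00 grip 0.0 F [-0.1 -0.1  0.2]
```

View pics/side1.png

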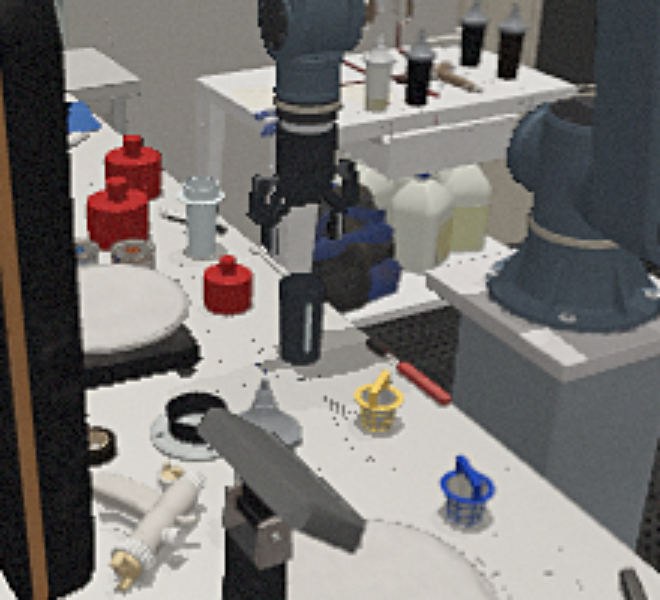

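The open gripper hangs centred over the dark cup at crop (300,290), fingers either side. I'll descend and grip.

Call:
arm_command(
  rows=[
    [0,0,0,-0.2,-0.2,3,1],
    [0,0,0,-0.2,-0.2,6,1],
    [0,0,0,-0.2,-0.2,8.1,1],
    [0,0,0,-0.2,-0.2,8.1,1],
    [0,0,0,-0.2,-0.2,8.1,0],
  ],
  newtons=40,
)

```text
time: 2.62
eef_pos: [0.4519, -0.0129, 0.0709]
ee_rot: [-2.218, -2.223, 0.002]
ft_force: [-0.2, 0.6, -0.3]
opening: 0.884
grip_force: 0.0
```

Call:
arm_command(
  rows=[
    [0,0,0,0,0,0,0],
    [0,0,0,0,0,0,0],
    [0,0,0,0,0,0,0],
    [0,0,0,0,0,0,0],
    [0,0,0,0,0,0,0],
  ],
)

```text
time: 3.03
eef_pos: [0.4534, -0.0136, 0.0727]
ee_rot: [2.219, 2.222, 0.002]
ft_force: [-3.6, 1.0, 7.0]
opening: 0.716
grip_force: 43.1
```

Call:
arm_command(
  rows=[
    [0,0,0,0,0,-1,0],
    [0,0,0,0,0,-3,0],
    [0,0,0,0,0,-5,0],
    [0,0,0,0,0,-7,0],
    [0,0,0,0,0,-7,0],
  ],
)

```text
time: 3.45
eef_pos: [0.4555, -0.0138, 0.1455]
ee_rot: [2.217, 2.219, 0.008]
ft_force: [1.5, -0.1, -1.0]
opening: 0.715
grip_force: 44.0
```

```bash
python3 -c "
from h import *
go([.6548,.0945,.142])"
```

```text
t 3.45 pos [ 0.4555 -0.0138  0.1455] turn [0.42 0.02 0.06] shift [10.81 19.93  0.5 ] open 0.72 grip 44.0 F [ 1.5 -0.1 -1. ]
```

Call:
arm_command(
  rows=[
    [0,0,0,2,3.5,0,0],
    [0,0,0,4,7,0,0],
    [0,0,0,6,10.5,0,0],
    [0,0,0,8,14,0,0],
    [0,0,0,9.5,17.5,0,0],
  ],
)

```text
time: 3.87
eef_pos: [0.6295, 0.0832, 0.1412]
ee_rot: [2.219, 2.223, 0.002]
ft_force: [0.4, -0.2, -0.5]
opening: 0.722
grip_force: 44.2
```

Call:
arm_command(
  rows=[
    [0,0,0,1.3,2.3,0,0],
    [0,0,0,1.3,2.3,0,0],
    [0,0,0,1.3,2.3,0,0],
    [0,0,0,1.3,2.3,0,0],
  ],
)

```text
time: 4.2
eef_pos: [0.6502, 0.0943, 0.1406]
ee_rot: [-2.22, -2.222, 0.002]
ft_force: [-0.8, 0.5, -1.6]
opening: 0.717
grip_force: 44.5
```

```bash
python3 - <<'E'
from h import *
go([.6548,.0955,.0827])
c=r.read_camera("side");cv2.imwrite("pics/side2.png",cv2.resize(c["pixels"][110:290,240:420],(600,600)))
P,d=points(c)
# cup dark points below fingers
for n in("side","top"):
    c=r.read_camera(n);P,d=points(c)
    m=(np.hypot(P[...,0]-.655,P[...,1]-.095)<.05)&(P[...,2]<.042)&(P[...,2]>.033)
    q=P[m];print(n,"rim",len(q),(q.min(0)+q.max(0))/2,np.ptp(q,axis=0))
E
```

```text
t 4.20 pos [0.6502 0.0943 0.1406] turn [-0.07  0.02  0.06] shift [0.13 0.47 5.79] open 0.72 grip 44.5 F [-0.8  0.5 -1.6]
side rim 58 [0.65422618 0.08925387 0.03718641] [0.07319184 0.07208137 0.00769232]
top rim 38 [0.65534962 0.08695707 0.03709635] [0.06947101 0.05558196 0.0075435 ]
```

View pics/side2.png

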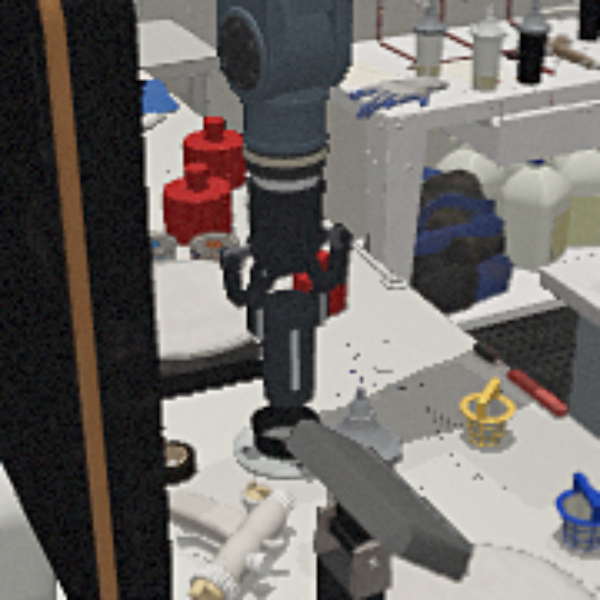

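The cup at crop (290,360) hangs straight over the socket ring (285,430). I'll correct x by about 4 mm and lower it.

Call:
arm_command(
  rows=[
    [0,0,0,0,0.4,1.5,0],
    [0,0,0,0,0.4,2.8,0],
    [0,0,0,0,0.4,3.6,0],
    [0,0,0,0,0.4,4.2,0],
    [0,0,0,0,0.4,4.6,0],
  ],
)

```text
time: 4.77
eef_pos: [0.6543, 0.094, 0.0948]
ee_rot: [-2.221, -2.222, 0.001]
ft_force: [-1.5, 0.4, -0.8]
opening: 0.717
grip_force: 44.5
```

Call:
arm_command(
  rows=[
    [0,0,0,0,0,0.3,0],
    [0,0,0,0,0,0.6,0],
    [0,0,0,0,0,0.9,0],
    [0,0,0,0,0,1.0,0],
    [0,0,0,0,0,1.0,0],
  ],
)

```text
time: 5.18
eef_pos: [0.6548, 0.0944, 0.0849]
ee_rot: [-2.22, -2.222, 0.0]
ft_force: [0.6, -0.5, -1.4]
opening: 0.721
grip_force: 44.5
```

Call:
arm_command(
  rows=[
    [0,0,0,0,0,0.1,0],
    [0,0,0,0,0,0.2,0],
    [0,0,0,0,0,0.2,0],
  ],
)

```text
time: 5.43
eef_pos: [0.6549, 0.0943, 0.083]
ee_rot: [2.22, 2.222, -0.0]
ft_force: [-0.1, 0.2, -2.4]
opening: 0.719
grip_force: 44.5
```

Call:
arm_command(
  rows=[
    [0,0,0,0,0,0,0.8],
    [0,0,0,0,0,0,1],
    [0,0,0,0,0,0,1],
    [0,0,0,0,0,0,1],
    [0,0,0,0,0,0,1],
  ],
)

```text
time: 5.85
eef_pos: [0.6549, 0.0943, 0.0831]
ee_rot: [2.22, 2.222, 0.0]
ft_force: [0.6, -0.7, -0.5]
opening: 1.004
grip_force: 0.0
```

Call:
arm_command(
  rows=[
    [0,0,0,0,0,-3,1],
    [0,0,0,0,0,-7,1],
    [0,0,0,0,0,-11,1],
    [0,0,0,-3,-1,-14,1],
    [0,0,0,-7,-3,-16,1],
  ],
)

```text
time: 6.27
eef_pos: [0.6304, 0.0329, 0.2426]
ee_rot: [2.215, 2.224, 0.006]
ft_force: [-0.3, -1.0, -0.0]
opening: 0.996
grip_force: 0.0
```

Call:
arm_command(
  rows=[
    [0,0,0,-3.5,-2,0,1],
    [0,0,0,-7,-4,0,1],
    [0,0,0,-10.5,-6,0,1],
    [0,0,0,-14,-8,0,1],
    [0,0,0,-17.5,-9.5,0,1],
  ],
)

```text
time: 6.68
eef_pos: [0.532, -0.1446, 0.2397]
ee_rot: [2.22, 2.222, 0.0]
ft_force: [1.8, 0.0, 0.5]
opening: 1.0
grip_force: 0.0
```

```bash
python3 - <<'E'
from h import *
go([.4313,-.366,.200])
for n in("side","top"):
    c=r.read_camera(n);P,d=points(c)
    m=(np.hypot(P[...,0]-.655,P[...,1]-.094)<.06)&(P[...,2]<.14)&(P[...,2]>.09)
    q=P[m];print(n,"cup rim",len(q),(q.min(0)+q.max(0))/2,np.ptp(q,axis=0),np.percentile(q[:,2],98))
E
```

```text
t 6.68 pos [ 0.532  -0.1446  0.2397] turn [0.02 0.02 0.06] shift [-22.12 -10.09   3.97] open 1.00 grip 0.0 F [1.8 0.  0.5]
side cup rim 242 [0.65354049 0.09308463 0.10648721] [0.06095243 0.06657732 0.03254991] 0.12147981305166153
top cup rim 142 [0.65411055 0.09480168 0.10744724] [0.06083652 0.06069477 0.03248999] 0.12244239007091805
```

The cup is seated: rim at 0.12 m, centred on (0.654, 0.094). Next is the liner.

Call:
arm_command(
  rows=[
    [0,0,0,-3.5,-1.6,0,1],
    [0,0,0,-7,-3.2,0,1],
    [0,0,0,-10.5,-4.8,0,1],
    [0,0,0,-14,-6.4,0,1],
    [0,0,0,-17.5,-8,2,1],
  ],
)

```text
time: 7.2
eef_pos: [0.4554, -0.3192, 0.223]
ee_rot: [2.216, 2.219, 0.002]
ft_force: [1.5, -1.2, 0.2]
opening: 1.0
grip_force: 0.0
```

Call:
arm_command(
  rows=[
    [0,0,0,-3,-1.4,3,1],
    [0,0,0,-4.6,-2.1,6,1],
    [0,0,0,-4.6,-2.1,6,1],
    [0,0,0,-4.6,-2.1,6,1],
  ],
)

```text
time: 7.53
eef_pos: [0.4325, -0.3628, 0.1586]
ee_rot: [-2.22, -2.218, 0.0]
ft_force: [0.1, 0.2, -0.3]
opening: 1.005
grip_force: 0.0
```

```bash
python3 - <<'E'
from h import *
go([.4313,-.366,.096])
E
```

```text
t 7.53 pos [ 0.4325 -0.3628  0.1586] turn [-0.14 -0.13 -0.06] shift [-0.33 -0.11  6.26] open 1.00 grip 0.0 F [ 0.1  0.2 -0.3]
```

Call:
arm_command(
  rows=[
    [0,0,0,-0.3,-0.1,3,1],
    [0,0,0,-0.3,-0.1,5,1],
    [0,0,0,-0.3,-0.1,6.3,1],
    [0,0,0,-0.3,-0.1,6.3,1],
    [0,0,0,-0.3,-0.1,6.3,0],
  ],
  newtons=30,
)

```text
time: 7.95
eef_pos: [0.4337, -0.3654, 0.0982]
ee_rot: [2.218, 2.223, 0.0]
ft_force: [0.2, -0.3, -0.3]
opening: 0.885
grip_force: 0.0
```

Call:
arm_command(
  rows=[
    [0,0,0,0,0,0,0],
    [0,0,0,0,0,0,0],
    [0,0,0,0,0,0,0],
    [0,0,0,0,0,0,0],
    [0,0,0,0,0,0,0],
  ],
)

```text
time: 8.37
eef_pos: [0.4338, -0.3667, 0.0993]
ee_rot: [2.218, 2.22, 0.0]
ft_force: [-0.5, 0.3, 5.6]
opening: 0.658
grip_force: 30.9
```

Call:
arm_command(
  rows=[
    [0,0,0,0,0,-1,0],
    [0,0,0,0,0,-4,0],
    [0,0,0,0,0,-8,0],
    [0,0,0,0,0,-12,0],
    [0,0,0,0,0,-15,0],
  ],
)

```text
time: 8.78
eef_pos: [0.4329, -0.3661, 0.252]
ee_rot: [2.218, 2.22, 0.001]
ft_force: [0.9, -0.2, -0.4]
opening: 0.661
grip_force: 32.3
```

Call:
arm_command(
  rows=[
    [0,0,0,3.5,1.8,0,0],
    [0,0,0,7,3.4,0,0],
    [0,0,0,10.5,5,0,0],
    [0,0,0,14,6.8,0,0],
    [0,0,0,17.5,8.5,0,0],
  ],
)

```text
time: 9.2
eef_pos: [0.5181, -0.1893, 0.2489]
ee_rot: [2.22, 2.22, 0.001]
ft_force: [0.9, -0.4, -1.2]
opening: 0.66
grip_force: 32.3
```

Call:
arm_command(
  rows=[
    [0,0,0,3.5,1.8,0,0],
    [0,0,0,7,3.4,0,0],
    [0,0,0,10.5,5,0,0],
    [0,0,0,14,6.8,0,0],
    [0,0,0,17.5,8.5,0,0],
  ],
)

```text
time: 9.62
eef_pos: [0.6029, -0.0138, 0.2489]
ee_rot: [2.219, 2.221, 0.002]
ft_force: [1.3, -0.5, -1.2]
opening: 0.66
grip_force: 32.3
```

```bash
python3 - <<'E'
from h import *
go([.654,.094,.24])
E
```

```text
t 9.62 pos [ 0.6029 -0.0138  0.2489] turn [0.12 0.01 0.06] shift [10.77  5.11  0.9 ] open 0.66 grip 32.3 F [ 1.3 -0.5 -1.2]
```

Call:
arm_command(
  rows=[
    [0,0,0,3.5,1.7,0,0],
    [0,0,0,7,3.4,0,0],
    [0,0,0,10.4,4.9,0,0],
    [0,0,0,10.4,4.9,0,0],
    [0,0,0,10.4,4.9,0,0],
  ],
)

```text
time: 10.03
eef_pos: [0.6516, 0.0905, 0.2477]
ee_rot: [2.217, 2.226, 0.001]
ft_force: [-0.4, -0.2, -0.1]
opening: 0.661
grip_force: 32.3
```

```bash
python3 - <<'E'
from h import *
go([.654,.094,.1243])
c=r.read_camera("side");cv2.imwrite("pics/side3.png",cv2.resize(c["pixels"][90:270,240:420],(600,600)))
for n in("side","top"):
    c=r.read_camera(n);P,d=points(c)
    q=P[(np.hypot(P[...,0]-.655,P[...,1]-.094)<.045)&(P[...,2]<.195)&(P[...,2]>.150)]
    if len(q)>5: print(n,"liner body",len(q),(q.min(0)+q.max(0))/2,np.ptp(q,axis=0))
E
```

```text
t 10.03 pos [0.6516 0.0905 0.2477] turn [ 0.03 -0.    0.24] shift [ 0.35  0.24 12.34] open 0.66 grip 32.3 F [-0.4 -0.2 -0.1]
side liner body 142 [0.65246081 0.09642559 0.17284633] [0.03826553 0.02960688 0.04394259]
top liner body 97 [0.64937348 0.08321975 0.17347502] [0.04592868 0.04064069 0.04260279]
```

View pics/side3.png

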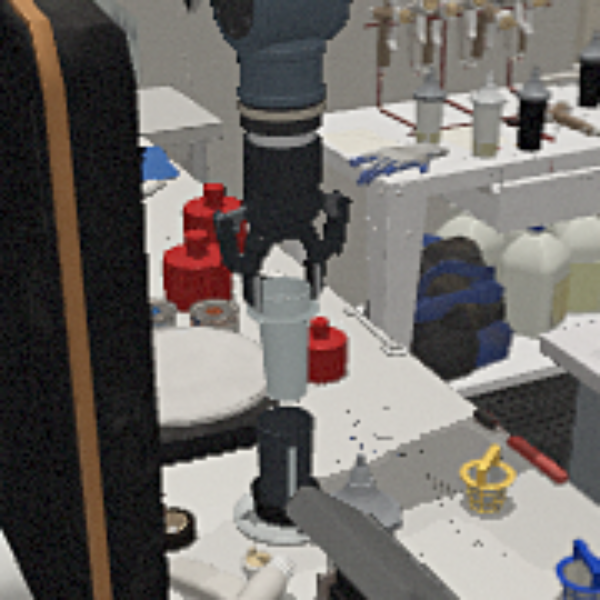

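The liner hangs upright at crop (287,350), just above the cup mouth (285,420). I'll lower it.

Call:
arm_command(
  rows=[
    [0,0,0,0.3,0.2,0,0],
    [0,0,0,0.3,0.2,1.5,0],
    [0,0,0,0.3,0.2,3.5,0],
    [0,0,0,0.3,0.2,5.5,0],
    [0,0,0,0.3,0.2,7.5,0],
  ],
)

```text
time: 10.6
eef_pos: [0.6533, 0.0901, 0.1721]
ee_rot: [2.222, 2.22, 0.002]
ft_force: [1.0, 0.0, -0.4]
opening: 0.662
grip_force: 33.4
```

Call:
arm_command(
  rows=[
    [0,0,0,0,0,1.5,0],
    [0,0,0,0,0,3,0],
    [0,0,0,0,0,3.8,0],
    [0,0,0,0,0,4.2,0],
    [0,0,0,0,0,4.2,0],
  ],
)

```text
time: 11.02
eef_pos: [0.6537, 0.0908, 0.1302]
ee_rot: [2.221, 2.221, 0.002]
ft_force: [2.9, 1.8, -2.8]
opening: 0.659
grip_force: 32.9
```

```bash
python3 -c "
from h import *
go([.654,.094,.1243])"
```

```text
t 11.02 pos [0.6537 0.0908 0.1302] turn [ 0.07 -0.02  0.  ] shift [0.32 0.03 0.59] open 0.66 grip 32.9 F [ 2.9  1.8 -2.8]
```

Call:
arm_command(
  rows=[
    [0,0,0,0.3,0,0,0],
    [0,0,0,0.3,0,0.2,0],
    [0,0,0,0.3,0,0.4,0],
    [0,0,0,0.3,0,0.5,0],
    [0,0,0,0.3,0,0.5,0],
  ],
)

```text
time: 11.43
eef_pos: [0.6536, 0.0943, 0.1254]
ee_rot: [2.22, 2.222, 0.001]
ft_force: [4.5, 0.9, 3.5]
opening: 0.653
grip_force: 33.3
```

Contact at about the seated height, so I release and look.

Call:
arm_command(
  rows=[
    [0,0,0,0,0,0.1,0],
    [0,0,0,0,0,0.1,0.8],
    [0,0,0,0,0,0.1,1],
    [0,0,0,0,0,0.1,1],
    [0,0,0,0,0,0.1,1],
  ],
)

```text
time: 11.85
eef_pos: [0.6524, 0.0939, 0.1234]
ee_rot: [-2.22, -2.222, 0.003]
ft_force: [1.2, 0.0, -0.4]
opening: 0.999
grip_force: 0.0
```

Call:
arm_command(
  rows=[
    [0,0,0,0,0,-2,1],
    [0,0,0,0,0,-5,1],
    [0,0,0,0,0,-8,1],
    [0,0,0,1,-4,-10,1],
    [0,0,0,2,-8,-10,1],
  ],
)

```text
time: 12.27
eef_pos: [0.5785, 0.1132, 0.2265]
ee_rot: [2.22, 2.219, 0.006]
ft_force: [-0.9, 0.9, -0.1]
opening: 1.002
grip_force: 0.0
```

Call:
arm_command(
  rows=[
    [0,0,-3,3,-2.5,0,1],
    [0,0,-6,6,-5,0,1],
    [0,0,-9,9,-7.5,0,1],
    [0,0,-12,12.5,-9,0,1],
    [0,0,-14,16.5,-9,0,1],
  ],
)

```text
time: 12.68
eef_pos: [0.483, 0.2782, 0.2247]
ee_rot: [-1.93, -2.478, 0.002]
ft_force: [1.8, -0.5, -0.5]
opening: 0.998
grip_force: 0.0
```

```bash
python3 - <<'E'
from h import *
go([.460,.3583,.16],-15.5)
for n in("side","top"):
    c=r.read_camera(n);P,d=points(c)
    A=(np.hypot(P[...,0]-.654,P[...,1]-.094)<.06)
    for a,b in((.135,.16),(.118,.130)):
        q=P[A&(P[...,2]<b)&(P[...,2]>a)]
        if len(q)>4: print(n,(a,b),len(q),(q.min(0)+q.max(0))/2,np.ptp(q,axis=0),np.percentile(q[:,2],[50,95]))
    m=(np.hypot(P[...,0]-.46,P[...,1]-.358)<.04)&(P[...,2]>.050)&(P[...,2]<.09)
    q=P[m][:,:2]
    if len(q)>9:
        (cx,cy),wh,an=cv2.minAreaRect(q.astype(np.float32));w,v=np.linalg.eigh(np.cov(q.T));print("bridge",cx,cy,wh,np.degrees(np.arctan2(v[1,1],v[0,1]))%180)
E
```

```text
t 12.68 pos [0.483  0.2782 0.2247] turn [-0.06  0.05 29.68] shift [ 8.33 -0.26  6.46] open 1.00 grip 0.0 F [ 1.8 -0.5 -0.5]
side (0.135, 0.16) 82 [0.65279202 0.09490238 0.14041978] [0.05644424 0.05933858 0.01066097] [0.14046924 0.14473133]
side (0.118, 0.13) 121 [0.65252531 0.09703321 0.12403975] [0.07080295 0.07027699 0.0114244 ] [0.12433056 0.12905148]
bridge 0.4599781036376953 0.35893112421035767 (0.05358664691448212, 0.011318929493427277) 75.89842425743224
top (0.135, 0.16) 59 [0.65344154 0.09609502 0.14131455] [0.05642638 0.05625981 0.01117323] [0.1413081  0.14523875]
top (0.118, 0.13) 160 [0.65400437 0.09536597 0.12399453] [0.07221656 0.07333817 0.0118401 ] [0.12317341 0.12891909]
bridge 0.4623524844646454 0.35571420192718506 (0.04672520235180855, 0.007081633433699608) 68.5936684851105
```

The liner is seated: neck top about 0.143 m, centre (0.653, 0.0955). Now the blue strainer. I turned the wrong way by 14°, so I'm correcting to a yaw of −15.5°.

Call:
arm_command(
  rows=[
    [0,0,6,2,0,1,1],
    [0,0,12,4,0,2,1],
    [0,0,18,6,0,3,1],
    [0,0,24,8,0,4,0.7],
    [0,0,29.7,8.1,-0.2,5,0.5],
  ],
)

```text
time: 13.2
eef_pos: [0.4641, 0.3585, 0.1728]
ee_rot: [-2.506, -1.893, 0.0]
ft_force: [-0.4, -1.0, 0.2]
opening: 0.748
grip_force: 0.0
```

Call:
arm_command(
  rows=[
    [0,0,0,0,0,2,0.5],
    [0,0,0,0,0,2,0.5],
    [0,0,0,0,0,2,0.5],
    [0,0,0,0,0,2,0.5],
  ],
)

```text
time: 13.53
eef_pos: [0.465, 0.356, 0.1545]
ee_rot: [2.503, 1.898, 0.0]
ft_force: [0.6, -0.1, 0.0]
opening: 0.499
grip_force: 0.0
```

```bash
python3 - <<'E'
from h import *
go([.4605,.3583,.046],-15.5)
c=r.read_camera("side");cv2.imwrite("pics/side4.png",cv2.resize(c["pixels"][150:310,350:510],(600,600)))
E
```

```text
t 13.53 pos [0.465  0.356  0.1545] turn [ 0.01  0.01 -0.15] shift [ 0.1  -0.5  10.85] open 0.50 grip 0.0 F [ 0.6 -0.1  0. ]
```

View pics/side4.png

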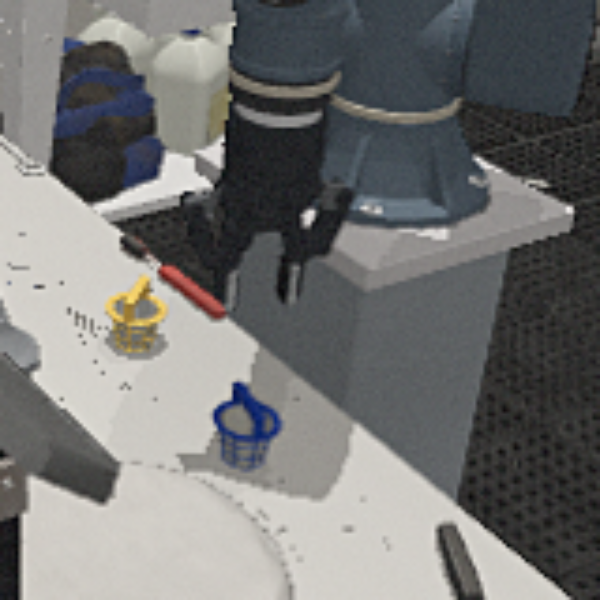

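The blue strainer is at crop (248,425) with its bridge under the half-open fingers at (262,285); yellow stands clear at (137,310). I'll descend and grip.

Call:
arm_command(
  rows=[
    [0,0,0,0.1,-0.5,2,0.5],
    [0,0,0,0.1,-0.5,5,0.5],
    [0,0,0,0.1,-0.5,8,0.5],
    [0,0,0,0.1,-0.5,10,0.5],
    [0,0,0,0.1,-0.5,10.7,0.5],
  ],
)

```text
time: 14.0
eef_pos: [0.4593, 0.3575, 0.0448]
ee_rot: [2.503, 1.898, -0.005]
ft_force: [-0.8, -0.4, -0.7]
opening: 0.499
grip_force: 0.0
```

Call:
arm_command(
  rows=[
    [0,0,0,0,0,0,0.4],
    [0,0,0,0,0,0,0],
    [0,0,0,0,0,0,0],
    [0,0,0,0,0,0,0],
    [0,0,0,0,0,0,0],
  ],
)

```text
time: 14.42
eef_pos: [0.4612, 0.3593, 0.0487]
ee_rot: [2.503, 1.898, 0.005]
ft_force: [-1.3, -1.1, 8.3]
opening: 0.108
grip_force: 34.2
```

Call:
arm_command(
  rows=[
    [0,0,0,0,0,0,0],
    [0,0,0,0,0,0,0],
  ],
)

```text
time: 14.58
eef_pos: [0.4612, 0.3593, 0.0487]
ee_rot: [2.503, 1.898, 0.005]
ft_force: [-0.0, 0.5, 7.1]
opening: 0.104
grip_force: 34.2
```

Call:
arm_command(
  rows=[
    [0,0,0,0,0,-2,0],
    [0,0,0,0,0,-6,0],
    [0,0,0,0,0,-10,0],
    [0,0,0,0,0,-14,0],
    [0,0,0,0,0,-17,0],
  ],
)

```text
time: 15.0
eef_pos: [0.4605, 0.3589, 0.2212]
ee_rot: [-2.503, -1.898, -0.006]
ft_force: [1.7, 0.5, -0.0]
opening: 0.102
grip_force: 33.3
```

Call:
arm_command(
  rows=[
    [0,0,0,-3.7,1,0,0],
    [0,0,0,-7.4,2,0,0],
    [0,0,0,-11.1,3,0,0],
    [0,0,0,-14.8,4.1,0,0],
    [0,0,0,-18.5,5.1,0,0],
  ],
)

```text
time: 15.42
eef_pos: [0.4591, 0.1652, 0.2178]
ee_rot: [2.502, 1.899, 0.002]
ft_force: [1.0, 0.5, 0.2]
opening: 0.109
grip_force: 33.3
```

Call:
arm_command(
  rows=[
    [0,0,0,-3.2,3,0,0],
    [0,0,0,-4.4,6,0,0],
    [0,0,0,-3.5,9.5,0,0],
    [0,0,0,-2.6,13,0,0],
    [0,0,0,-1.9,16.5,0,0],
  ],
)

```text
time: 15.83
eef_pos: [0.6147, 0.1031, 0.2181]
ee_rot: [2.504, 1.896, 0.003]
ft_force: [1.1, 1.6, 2.1]
opening: 0.11
grip_force: 33.3
```

```bash
python3 - <<'E'
from h import *
go([.653,.0955,.216],-15.5)
E
```

```text
t 15.83 pos [0.6147 0.1031 0.2181] turn [ 0.11 -0.05 -0.21] shift [0.3  3.89 0.22] open 0.11 grip 33.3 F [1.1 1.6 2.1]
```

Call:
arm_command(
  rows=[
    [0,0,0,0.1,2,0,0],
    [0,0,0,0.3,3.6,0,0],
    [0,0,0,0.3,3.6,0,0],
    [0,0,0,0.3,3.6,0,0],
  ],
)

```text
time: 16.17
eef_pos: [0.6488, 0.0969, 0.2167]
ee_rot: [-2.504, -1.897, 0.0]
ft_force: [0.2, 0.2, 0.1]
opening: 0.104
grip_force: 33.3
```

```bash
python3 - <<'E'
from h import *
go([.653,.0955,.1542],-15.5)
for n in("side","top"):
    c=r.read_camera(n);P,d=points(c)
    hsv=cv2.cvtColor(c["pixels"],cv2.COLOR_BGR2HSV)
    m=(hsv[...,0]>105)&(hsv[...,0]<130)&(hsv[...,1]>150)&(np.hypot(P[...,0]-.653,P[...,1]-.0955)<.06)
    q=P[m]
    for a,b in((.15,.185),(.185,.21)):
        t=q[(q[:,2]>a)&(q[:,2]<b)]
        if len(t)>4: print(n,(a,b),len(t),(t.min(0)+t.max(0))/2,np.ptp(t,axis=0))
    if n=="side": cv2.imwrite("pics/side5.png",cv2.resize(c["pixels"][120:260,260:400],(600,600)))
E
```

```text
t 16.17 pos [0.6488 0.0969 0.2167] turn [-0.02  0.01 -0.18] shift [-0.02  0.44  6.25] open 0.10 grip 33.3 F [0.2 0.2 0.1]
side (0.185, 0.21) 29 [0.64754708 0.10029378 0.20174496] [0.05258688 0.0520951  0.01550272]
top (0.185, 0.21) 39 [0.64884826 0.09097852 0.20654175] [0.05510912 0.03999252 0.0067591 ]
```

View pics/side5.png

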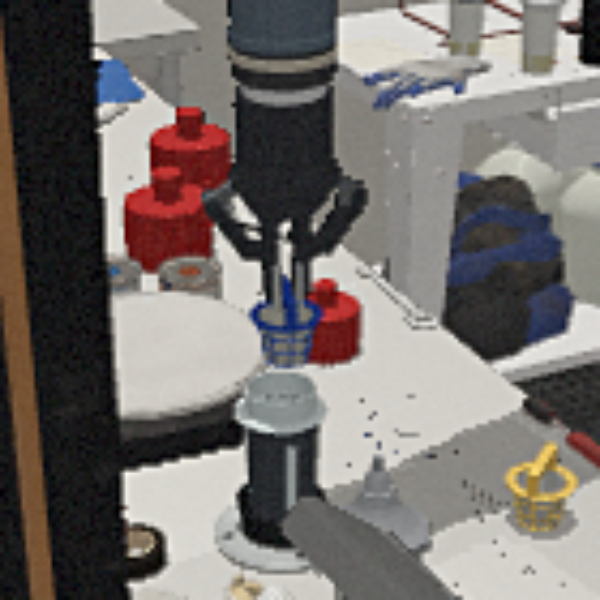

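The basket at crop (288,330) hangs level above the liner mouth (282,392). I'll lower it.

Call:
arm_command(
  rows=[
    [0,0,0,0,0.4,0,0],
    [0,0,0,0,0.4,1.2,0],
    [0,0,0,0,0.4,2.6,0],
    [0,0,0,0,0.4,4,0],
    [0,0,0,0,0.4,5,0],
  ],
)

```text
time: 16.68
eef_pos: [0.6517, 0.0961, 0.1664]
ee_rot: [-2.503, -1.899, 0.0]
ft_force: [0.6, 0.0, -1.2]
opening: 0.106
grip_force: 33.3
```

Call:
arm_command(
  rows=[
    [0,0,0,0,0,0.3,0],
    [0,0,0,0,0,0.6,0],
    [0,0,0,0,0,0.9,0],
    [0,0,0,0,0,0.9,0],
  ],
)

```text
time: 17.02
eef_pos: [0.6524, 0.096, 0.158]
ee_rot: [2.503, 1.898, 0.0]
ft_force: [-0.3, 0.2, -0.8]
opening: 0.106
grip_force: 33.3
```

```bash
python3 -c "
from h import *
go([.653,.0955,.1542],-15.5)"
```

```text
t 17.02 pos [0.6524 0.096  0.158 ] turn [ 0.01 -0.   -0.15] shift [-0.04  0.07  0.38] open 0.11 grip 33.3 F [-0.3  0.2 -0.8]
```

Call:
arm_command(
  rows=[
    [0,0,0,0,0,0.15,0],
    [0,0,0,0,0,0.3,0],
    [0,0,0,0,0,0.4,0],
    [0,0,0,0,0,0.4,0],
  ],
)

```text
time: 17.35
eef_pos: [0.6527, 0.096, 0.1543]
ee_rot: [2.503, 1.898, 0.001]
ft_force: [-0.1, -0.8, 1.8]
opening: 0.107
grip_force: 33.5
```

Call:
arm_command(
  rows=[
    [0,0,0,0,0,0,0.3],
    [0,0,0,0,0,0,0.6],
    [0,0,0,0,0,0,0.6],
    [0,0,0,0,0,0,0.6],
    [0,0,0,0,0,-1,0.6],
  ],
)

```text
time: 17.77
eef_pos: [0.6514, 0.0958, 0.1622]
ee_rot: [-2.502, -1.897, 0.005]
ft_force: [-0.2, -0.0, -0.5]
opening: 0.597
grip_force: 0.0
```

Call:
arm_command(
  rows=[
    [0,0,0,0,0,-2,0.6],
    [0,0,0,0,0,-5,0.6],
    [0,0,0,0,0,-8,0.6],
    [0,0,0,-3,-2,-8,0.6],
    [0,0,0,-6.5,-4,-8,0.6],
  ],
)

```text
time: 18.18
eef_pos: [0.5986, 0.0452, 0.2464]
ee_rot: [2.498, 1.899, 0.008]
ft_force: [-0.1, -0.6, 0.6]
opening: 0.598
grip_force: 0.0
```

Call:
arm_command(
  rows=[
    [0,0,0,-3.8,-1.2,0,0.6],
    [0,0,0,-7.6,-2.4,0,0.6],
    [0,0,0,-11.4,-3.6,0,0.6],
    [0,0,0,-15.2,-4.8,0,0.6],
    [0,0,0,-18.5,-5,0,0.6],
  ],
)

```text
time: 18.6
eef_pos: [0.4959, -0.1217, 0.2452]
ee_rot: [2.503, 1.898, 0.0]
ft_force: [1.3, -0.0, -0.0]
opening: 0.599
grip_force: 0.0
```

```bash
python3 - <<'E'
from h import *
go([.4745,-.1863,.13],-15.5)
for n in("side","top"):
    c=r.read_camera(n);P,d=points(c)
    A=(np.hypot(P[...,0]-.653,P[...,1]-.0955)<.05)
    for a,b in((.155,.18),(.138,.152)):
        q=P[A&(P[...,2]<b)&(P[...,2]>a)]
        if len(q)>4: print(n,(a,b),len(q),(q.min(0)+q.max(0))/2,np.ptp(q,axis=0),np.percentile(q[:,2],[50,95]))
    q=P[(np.hypot(P[...,0]-.4745,P[...,1]+.1863)<.03)&(P[...,2]>.066)&(P[...,2]<.085)]
    if len(q)>4: print(n,"knob",(q.min(0)+q.max(0))/2,np.ptp(q,axis=0))
    if n=="side": cv2.imwrite("pics/side6.png",cv2.resize(c["pixels"][120:260,260:400],(600,600)))
E
```

```text
t 18.60 pos [ 0.4959 -0.1217  0.2452] turn [ 0.03  0.02 -0.15] shift [-6.79 -0.32 11.52] open 0.60 grip 0.0 F [ 1.3 -0.  -0. ]
side (0.155, 0.18) 36 [0.65123357 0.09611558 0.16241109] [0.02047127 0.0552495  0.01460024] [0.16699723 0.16940529]
side (0.138, 0.152) 97 [0.65255052 0.09561642 0.14434383] [0.05835192 0.05933939 0.01209108] [0.14497481 0.14876279]
side knob [ 0.47486614 -0.18635317  0.07279621] [0.02024401 0.02322607 0.01355209]
top (0.155, 0.18) 61 [0.65276019 0.09570754 0.16331336] [0.02209628 0.05129897 0.01403529] [0.16586745 0.16944133]
top (0.138, 0.152) 114 [0.65348149 0.09506587 0.14503747] [0.05584207 0.05569644 0.01339757] [0.14497844 0.14998371]
top knob [ 0.47512047 -0.1880148   0.07366698] [0.02391587 0.0202633  0.01234812]
```

View pics/side6.png

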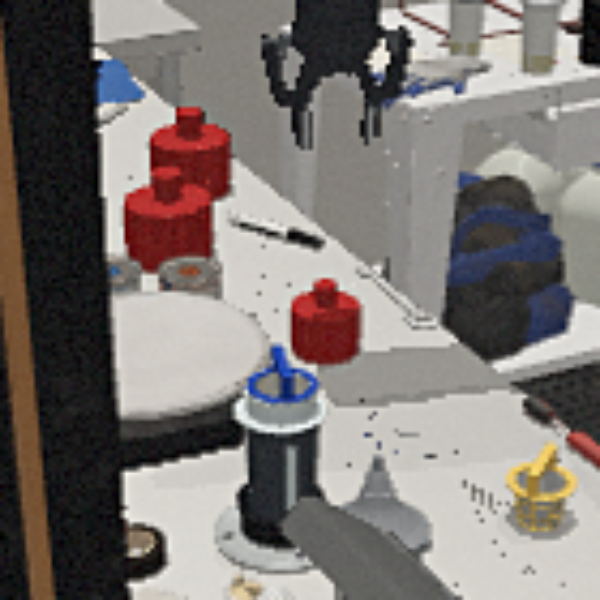

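The strainer is seated at crop (285,380), with its bridge top at 0.168 m. The red cap is at (325,320), knob at world (0.475, −0.187). I'm going for it.

Call:
arm_command(
  rows=[
    [0,0,0,-3.5,-0.2,3,0.6],
    [0,0,0,-6.6,-0.3,6,0.6],
    [0,0,0,-6.6,-0.3,9.5,0.6],
    [0,0,0,-6.6,-0.3,12,0.6],
    [0,0,0,-6.6,-0.3,12,0.6],
  ],
)

```text
time: 19.12
eef_pos: [0.4749, -0.1825, 0.12]
ee_rot: [-2.5, -1.893, 0.006]
ft_force: [-0.3, 0.4, 0.4]
opening: 0.602
grip_force: 0.0
```

```bash
python3 -c "
from h import *
go([.475,-.187,.056],-15.5)"
```

```text
t 19.12 pos [ 0.4749 -0.1825  0.12  ] turn [-0.4  -0.04 -0.22] shift [-0.43  0.18  6.39] open 0.60 grip 0.0 F [-0.3  0.4  0.4]
```

Call:
arm_command(
  rows=[
    [0,0,0,-0.4,0,2,0.6],
    [0,0,0,-0.4,0,4,0.6],
    [0,0,0,-0.4,0,5.7,0.6],
    [0,0,0,-0.4,0,6.1,0.6],
    [0,0,0,-0.4,0,6.1,0.6],
  ],
)

```text
time: 19.53
eef_pos: [0.4769, -0.1866, 0.0634]
ee_rot: [-2.502, -1.899, 0.0]
ft_force: [-0.1, -0.6, 0.0]
opening: 0.601
grip_force: 0.0
```

Call:
arm_command(
  rows=[
    [0,0,0,0,0,0,0.4],
    [0,0,0,0,0,0,0],
    [0,0,0,0,0,0,0],
    [0,0,0,0,0,0,0],
    [0,0,0,0,0,0,0],
  ],
  newtons=40,
)

```text
time: 19.95
eef_pos: [0.4772, -0.1873, 0.0643]
ee_rot: [2.502, 1.897, 0.002]
ft_force: [-2.1, 0.4, 7.0]
opening: 0.271
grip_force: 39.0
```

Call:
arm_command(
  rows=[
    [0,0,0,0,0,0,0],
    [0,0,0,0,0,0,0],
  ],
)

```text
time: 20.12
eef_pos: [0.4772, -0.1873, 0.0643]
ee_rot: [2.502, 1.897, 0.002]
ft_force: [-0.9, 1.3, 6.8]
opening: 0.27
grip_force: 39.0
```

The tips sit about 8 mm higher than planned on the knob, so I regrip lower.

Call:
arm_command(
  rows=[
    [0,0,0,0,-0.1,0,0.5],
    [0,0,0,0,-0.1,0,0.5],
    [0,0,0,0,-0.1,0.2,0.5],
    [0,0,0,0,-0.1,0.5,0.5],
    [0,0,0,0,-0.1,0.6,0.5],
  ],
)

```text
time: 20.53
eef_pos: [0.4754, -0.1868, 0.0564]
ee_rot: [-2.503, -1.898, 0.001]
ft_force: [-0.2, 1.1, -0.2]
opening: 0.499
grip_force: 0.0
```

Call:
arm_command(
  rows=[
    [0,0,0,0,0,0,0.4],
    [0,0,0,0,0,0,0],
    [0,0,0,0,0,0,0],
    [0,0,0,0,0,0,0],
    [0,0,0,0,0,0,0],
  ],
  newtons=40,
)

```text
time: 20.95
eef_pos: [0.4756, -0.1868, 0.0569]
ee_rot: [2.503, 1.898, 0.0]
ft_force: [0.1, 0.6, -0.3]
opening: 0.27
grip_force: 39.2
```

Call:
arm_command(
  rows=[
    [0,0,0,0,0,-2,0],
    [0,0,0,0,0,-6,0],
    [0,0,0,0,0,-10,0],
    [0,0,0,0,0,-14,0],
    [0,0,0,0,0,-18,0],
  ],
)

```text
time: 21.37
eef_pos: [0.4751, -0.1866, 0.2389]
ee_rot: [2.503, 1.898, -0.0]
ft_force: [0.9, -0.3, -0.1]
opening: 0.272
grip_force: 39.4
```

Call:
arm_command(
  rows=[
    [0,0,0,3,0.9,-1.5,0],
    [0,0,0,6.5,1.9,-1.5,0],
    [0,0,0,10,3,-1.5,0],
    [0,0,0,13.5,4,-1.5,0],
    [0,0,0,17,5,-1.5,0],
  ],
)

```text
time: 21.78
eef_pos: [0.5703, -0.0351, 0.2522]
ee_rot: [2.503, 1.897, 0.001]
ft_force: [0.8, -1.0, -0.0]
opening: 0.27
grip_force: 39.4
```

Call:
arm_command(
  rows=[
    [0,0,0,3.5,1,0,0],
    [0,0,0,7,2,0,0],
    [0,0,0,10,3,0,0],
    [0,0,0,12.5,3.8,0,0],
    [0,0,0,14,4.3,0,0],
  ],
)

```text
time: 22.2
eef_pos: [0.6499, 0.0894, 0.2511]
ee_rot: [-2.501, -1.9, 0.0]
ft_force: [-0.5, -0.7, -0.7]
opening: 0.269
grip_force: 39.4
```

```bash
python3 -c "
from h import *
go([.653,.0955,.245],-15.5)"
```

```text
t 22.20 pos [0.6499 0.0894 0.2511] turn [-0.02 -0.01 -0.04] shift [0.67 0.14 0.61] open 0.27 grip 39.4 F [-0.5 -0.7 -0.7]
```

Call:
arm_command(
  rows=[
    [0,0,0,0.4,0.1,0,0],
    [0,0,0,0.5,0.1,0,0],
    [0,0,0,0.5,0.1,0,0],
    [0,0,0,0.5,0.1,0,0],
    [0,0,0,0.5,0.1,0,0],
  ],
)

```text
time: 22.62
eef_pos: [0.6506, 0.0901, 0.2523]
ee_rot: [2.504, 1.897, 0.0]
ft_force: [0.3, 0.3, 0.4]
opening: 0.269
grip_force: 39.4
```

```bash
python3 - <<'E'
from h import *
go([.653,.0955,.18],-15.5)
for n in("side","top"):
    c=r.read_camera(n);P,d=points(c)
    q=P[(np.hypot(P[...,0]-.653,P[...,1]-.0955)<.05)&(P[...,2]>.195)&(P[...,2]<.243)]
    if len(q)>4: print(n,"cap",len(q),(q.min(0)+q.max(0))/2,np.ptp(q,axis=0))
    if n=="side": cv2.imwrite("pics/side7.png",cv2.resize(c["pixels"][120:260,260:400],(600,600)))
E
```

```text
t 22.62 pos [0.6506 0.0901 0.2523] turn [ 0.02  0.01 -0.22] shift [0.58 0.08 7.23] open 0.27 grip 39.4 F [0.3 0.3 0.4]
side cap 260 [0.65147216 0.10231404 0.21966135] [0.06911526 0.05040901 0.04646132]
top cap 112 [0.64506984 0.08264844 0.21977214] [0.06242306 0.0604519  0.04607462]
```

View pics/side7.png

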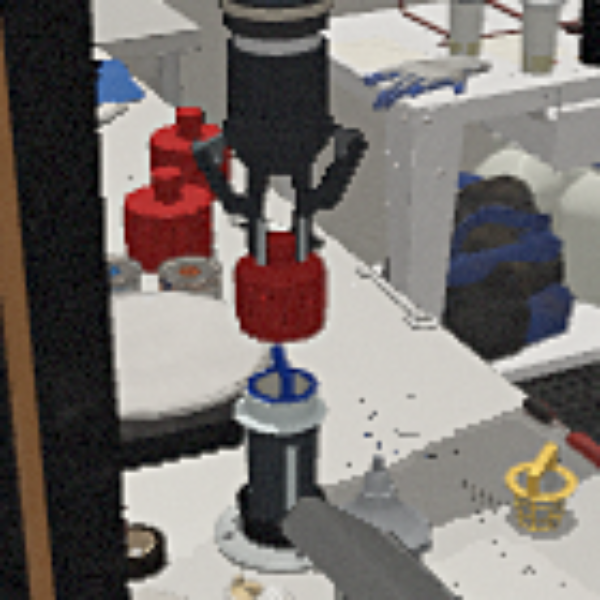

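The cap at crop (281,300) hangs level above the strainer (283,385). I'll centre it, then lower.

Call:
arm_command(
  rows=[
    [0,0,0,0.5,0.1,0,0],
    [0,0,0,0.5,0.1,0.5,0],
    [0,0,0,0.5,0.1,1,0],
    [0,0,0,0.5,0.1,1.5,0],
    [0,0,0,0.5,0.1,1.5,0],
  ],
)

```text
time: 23.13
eef_pos: [0.6528, 0.0956, 0.2352]
ee_rot: [-2.502, -1.898, 0.003]
ft_force: [0.1, -0.2, -0.3]
opening: 0.266
grip_force: 39.4
```

```bash
python3 -c "
from h import *
go([.653,.0955,.18],-15.5)"
```

```text
t 23.13 pos [0.6528 0.0956 0.2352] turn [-0.12  0.06 -0.15] shift [0.   0.04 5.52] open 0.27 grip 39.4 F [ 0.1 -0.2 -0.3]
```

Call:
arm_command(
  rows=[
    [0,0,0,0,0,0.8,0],
    [0,0,0,0,0,1.6,0],
    [0,0,0,0,0,2.2,0],
    [0,0,0,0,0,2.6,0],
    [0,0,0,0,0,2.6,0],
  ],
)

```text
time: 23.55
eef_pos: [0.6528, 0.0956, 0.2095]
ee_rot: [-2.503, -1.898, 0.003]
ft_force: [-0.7, 0.8, 0.0]
opening: 0.272
grip_force: 39.4
```

Call:
arm_command(
  rows=[
    [0,0,0,0,0,0.4,0],
    [0,0,0,0,0,0.8,0],
    [0,0,0,0,0,1.2,0],
    [0,0,0,0,0,1.2,0],
  ],
)

```text
time: 23.88
eef_pos: [0.653, 0.0957, 0.1979]
ee_rot: [-2.503, -1.898, 0.002]
ft_force: [0.1, 0.0, -0.1]
opening: 0.269
grip_force: 39.4
```

```bash
python3 -c "
from h import *
go([.653,.0955,.18],-15.5)"
```

```text
t 23.88 pos [0.653  0.0957 0.1979] turn [-0.05  0.03 -0.15] shift [-0.02  0.    1.79] open 0.27 grip 39.4 F [ 0.1  0.  -0.1]
```

The rim is past the strainer flange with no force. Continuing down.

Call:
arm_command(
  rows=[
    [0,0,0,0,0,0.4,0],
    [0,0,0,0,0,0.8,0],
    [0,0,0,0,0,1.2,0],
    [0,0,0,0,0,1.5,0],
    [0,0,0,0,0,1.5,0],
  ],
)

```text
time: 24.3
eef_pos: [0.653, 0.0957, 0.1829]
ee_rot: [-2.503, -1.898, 0.002]
ft_force: [-0.9, -0.7, -0.8]
opening: 0.269
grip_force: 39.4
```

Call:
arm_command(
  rows=[
    [0,0,0,0,0,0.1,0],
    [0,0,0,0,0,0.2,0],
    [0,0,0,0,0,0.3,0],
    [0,0,0,0,0,0.3,0],
  ],
)

```text
time: 24.63
eef_pos: [0.6534, 0.0957, 0.1808]
ee_rot: [2.503, 1.898, -0.0]
ft_force: [0.4, 0.1, -0.5]
opening: 0.269
grip_force: 39.4
```

Call:
arm_command(
  rows=[
    [0,0,0,0,0,0.1,0],
    [0,0,0,0,0,0.1,0],
    [0,0,0,0,0,0.1,0.3],
    [0,0,0,0,0,0.1,0.5],
    [0,0,0,0,0,0.1,0.6],
  ],
)

```text
time: 25.05
eef_pos: [0.6534, 0.0957, 0.1799]
ee_rot: [2.503, 1.898, 0.0]
ft_force: [0.6, 0.9, -0.4]
opening: 0.572
grip_force: 0.0
```

Call:
arm_command(
  rows=[
    [0,0,0,0,0,0,0.6],
    [0,0,0,0,0,0,0.6],
    [0,0,0,0,0,-2,0.6],
    [0,0,0,0,0,-5,0.6],
    [0,0,0,0,0,-8,0.6],
  ],
)

```text
time: 25.47
eef_pos: [0.6527, 0.0956, 0.2601]
ee_rot: [-2.502, -1.898, 0.003]
ft_force: [1.5, 0.5, 0.5]
opening: 0.601
grip_force: 0.0
```

Call:
arm_command(
  rows=[
    [0,0,0,-3,-2,0,0.6],
    [0,0,0,-6,-4,0,0.6],
    [0,0,0,-9,-6,0,0.6],
    [0,0,0,-12,-8,0,0.6],
    [0,0,0,-12,-8,0,0.6],
  ],
)

```text
time: 25.88
eef_pos: [0.5393, -0.0012, 0.2607]
ee_rot: [-2.505, -1.895, 0.003]
ft_force: [1.1, 0.3, 1.0]
opening: 0.598
grip_force: 0.0
```

```bash
python3 - <<'E'
from h import *
go([.653,.0955,.18],-15.5)
for n in("side","top"):
    c=r.read_camera(n);P,d=points(c)
    for a,b in((.185,.215),(.165,.182)):
        q=P[(np.hypot(P[...,0]-.653,P[...,1]-.0955)<.05)&(P[...,2]>a)&(P[...,2]<b)]
        if len(q)>4: print(n,(a,b),len(q),(q.min(0)+q.max(0))/2,np.ptp(q,axis=0),np.percentile(q[:,2],95))
    if n=="side": cv2.imwrite("pics/side8.png",cv2.resize(c["pixels"][120:280,260:420],(600,600)))
E
```

```text
t 25.88 pos [ 0.5393 -0.0012  0.2607] turn [-0.08  0.1  -0.29] shift [12.41  8.32  8.03] open 0.60 grip 0.0 F [1.1 0.3 1. ]
side (0.185, 0.215) 45 [0.65181699 0.09517509 0.19391105] [0.02296234 0.03224525 0.01363823] 0.19976871101254984
side (0.165, 0.182) 187 [0.65108042 0.09603956 0.17344107] [0.0726789  0.06910807 0.01686029] 0.1777606606094328
```

View pics/side8.png

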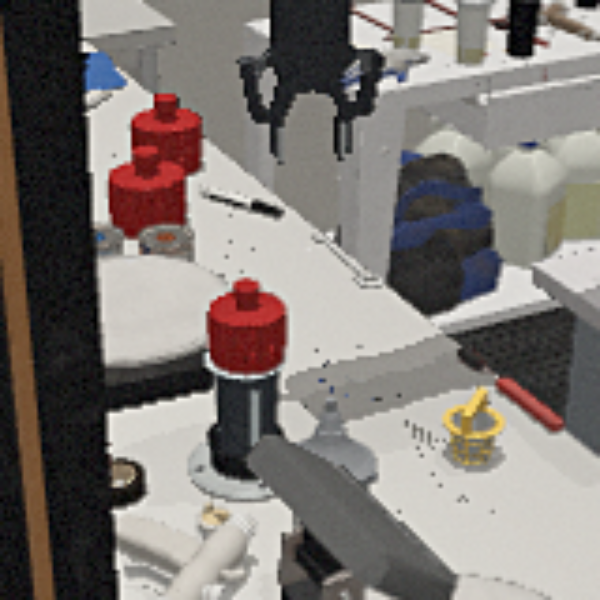

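The cap sits level on the liner's brim at crop (246,330). The knob top is at about 0.199 m (0.198 expected), the stack is upright, and the gripper is clear. Handing in.

```bash
python3 -c "
from h import *
print(r.hand_in())"
```

```text
the job is handed in; nothing more can be done
None
```

I handed the job in at about 26 s of robot time, with the spray cup assembled in the stand (hard cup, liner, blue strainer, red dust cap); each part measured seated and centred after release, and no verdict came back.

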